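Close and lock the clay keeper

TASK

Close the clay keeper so the clay stays moist: fold its hinged white lid down until it lies fully home, and then, with the lid shut, turn the blue lock ring clockwise by its yellow lug until the lug stands at the red lock mark and not past it. Leave the things around it as they are.

Things in the scene. Friction and masses are not known exactly. Their poses are not given: they have to be found in the camera images.
- keeper: clay keeper: grey round tub fixed to the table, origin centre of its underside, z up. Flange of radius 100 mm, top at height 104 mm; lid and lock ring sit on top of it. The lid's hinge lies on the tub's +y side
- keeper_lid (a joint): opening angle of the white round lid (96 mm wide, 6 mm thick, green disc on its outer face): 0 = lying flat, fully closed; about 1.57 = standing upright; limit 1.85. Stiff hinge: it stays where it is left. It opens by its -y edge rising; pushing its outer (green) face over and down closes it
- lid_hinge (a point): middle of the lid's hinge line, fixed on the tub at (0, 52, 118) mm in the tub's frame; the hinge line runs along the tub's x
- lid_edge (a point): point on the lid's free edge, on its outer face, 100 mm from the hinge line; point axes turn with the lid, z = normal of the outer face
- lock_ring (a joint): angle of the blue lock ring (outer radius 78, inner 60, top at height 118 mm) about the tub's vertical axis; grows clockwise seen from above; 1.2 = lug at the red lock mark; stops at 0 and 1.6. Smaller = unlocked. It turns with some friction (about 3 N at the lug) and stays where it is left
- lug (a point): middle of the ring's upright yellow lug, height 138 mm above the table, 80 mm from the tub's axis. Lug: 16 mm thick along the turning direction, 24 mm radially, standing 40 mm above the ring (top at height 158 mm), black line along its top
- lock_mark (a point): where lug is when locked: above the red lock mark, a 16 mm wide red block on the tub's flange (with a red stripe below it on the wall), at 200 degrees counterclockwise from the tub's +x
- spatula: wooden modelling spatula about 180 mm long lying on the table beside the keeper
- brush: dark wooden brush about 170 mm long lying on the table beside the keeper
- paint_yellow: yellow paint bottle, 62 mm wide, 170 mm tall; origin centre of its underside
- paint_blue: blue paint bottle, 62 mm wide, 170 mm tall; origin centre of its underside
- tool_pot: white pot, 80 mm wide, 85 mm tall, with sticks up to 160 mm; origin centre of its underside
- bird: fired clay bird, about 100 mm, standing on a metal banding wheel (190 mm wide, 60 mm high); origin centre of its underside
- clay_mug: fired clay mug, 80 mm wide, 85 mm tall; origin centre of its underside
Not all that is in view belongs to the job. Leave any purple look-alike of the keeper alone.

How it is judged:
By the outcome, as a careful person would: the job done as asked, in the order asked, and still so for the second after the job is handed in, with the robot touching nothing.
It also fails if it takes over 53 s, if anything falls off the work surface, if the arm or the gripper's body presses on something with over 40 N, if the wrist force passes 120 N, or if a joint passes its speed limit or range.

ROBOT

A 6-joint arm with a two-finger parallel gripper is mounted at the origin on the work surface. World frame = base frame: x ahead of the robot, y to its left, z up, the work surface at z = 0. Lengths are in m, angles in rad, forces in N, time in s.
With the tool pointing down it reaches from about 0.35 to 0.775 m from the base axis. Payload 7.3 kg.
Tool frame: the origin (TCP) lies midway between the tips of the shut fingers; the grasp point (between the pads) lies 19 mm behind it (tcp_to_grasp is the distance from the TCP to the grasp point, in m); z points along the fingers, y is the line along which they close (so a half turn about z gives the same grasp; the last joint's range is limited). The gripper opens to 92 mm and grips with 3 to 60 N. Pads are 19 mm wide; open, the fingers measure 130 mm over their backs; the gripper's body (75 mm by 190 mm) begins 47 mm behind the grasp point.
Start: joints at [1.008, 0.342, 1.524, -0, 1.275, -0.146], TCP at [0.213, 0.48, 0.206] pointing down, gripper open.
Joint ranges: [-2.53, 2.53], [-0.77, 2.02], [0.04, 2.7], [-1, 4.14], [0.28, 2.66], [-3.11, 3.11]. Speed limits (rad/s): [2.57, 2.57, 3.14, 3.14, 3.14, 3.14].

INTERFACE

Orientations are given as [roll, pitch, yaw] about the fixed x, y, z axes, in that order (R = Rz(yaw) Ry(pitch) Rx(roll)).
In Python, from cell import observe, read_camera, calibration, hand_in, tcp_to_grasp gives the robot as it stands.
- The arm moves only by the tool send_rows, never from a script. Its argument "targets" is a list of rows, each a list of 5 numbers: the opening, from 0 (shut) to 1 (fully open), then the shift along the world's x, y, z in m, then the turn about the world's z in rad. A call has 1 to 5 rows; each row shifts and turns the commanded pose from where the row before left it; what a row does not reach is not made up. A row lasts 1/10 s, in which the tool goes at most 50 mm and 8.59 degrees, less where a joint would pass 70% of its speed; a pose out of reach is approached as far as the arm can. A call is refused whole if a number of a shift passes 0.05 or a number of a turn 0.15, either way. A call with a gripper value outside its range is refused whole. The fingers move at their own pace and stop on an object; "grip_force" is the grip in N (left out, the last holds). Time passes only in rows, so rows that do not move let the fingers close. It gives the time, the measured TCP pose, the force, the opening and the grip force at its end, in the units of the state.
- observe(): the state, without advancing time (a new reading comes with each control period).
- read_camera(name): name is "scene" or "top" or "wrist"; returns (picture, depth): 400x640x3 uint8, red, green, blue; 400x640 float32, m along the optical axis (not along the pixel's ray), 0 where there is no reading.
- calibration(name): a dict with "intrinsics" (3x3 intrinsics, pixels), "world_to_cam" (4x4, takes a point from world to camera coordinates); the wrist camera has in their place "hand_eye" (4x4, takes a point from camera to tool coordinates, whose origin is the TCP and whose axes are the flange's). Camera axes: x right, y up, looking along -z (the intrinsics and any distortion apply to the point x, -y, -z); pixel columns grow to the right and rows downward; lengths in m; the calibration is good to about 2 mm. A picture is of the moment at which its call begins: read the wrist's pose just before it. calibration takes no time and is no camera call.
- hand_in(): hands the job in; it is judged then, once.
The state is a dict: "time": time; "qpos": joint angles; "qvel": joint speeds; "joint_efforts": joint torques, N m; "tool_pos": TCP position; "tool_rot": TCP orientation; "contact_force": force on the tool from outside, world axes, zero at the start; "torque": the same for the moment, N m; "opening": finger opening in m; "grip_force": force on a finger pad.
Only numpy, scipy, OpenCV 4.12 (cv2) and the standard library are available. Lean on these libraries where they do the work, as an engineer would, in place of code of your own. Each camera call takes 0.05 s, during which the arm holds its last target. There are 200 camera calls.

## Working session

There is one attempt and no reset: what is moved stays moved. The work goes in short steps, Python scripts to look and compute and a tool call to move; the robot and the scene stay as the last step left them, time stands still between calls to the robot, and variables do not carry over. Pictures are saved under pics/ and viewed, at most 10 in all, crops included, and the job is handed in when it is done.

Besides the shell and the picture viewer there is one more tool, called by a JSON object that holds its "fn" and its "kwargs". send_rows: Moves the arm, as the interface text tells. Its arguments: {"type":"object","properties":{"targets":{"type":"array","items":{"type":"array","items":{"type":"number"}}},"grip_force":{"type":"number"}},"required":["targets"]}

```bash
mkdir -p pics; ls; cat > h.py <<'E'
import numpy as np, cv2
from cell import observe, read_camera, calibration, hand_in, tcp_to_grasp
def grab(n,save=None):
    im,d=read_camera(n)
    if save: cv2.imwrite('pics/'+save,cv2.cvtColor(im,cv2.COLOR_RGB2BGR))
    return im,d
def pts(n,d,mask):
    c=calibration(n);K=c['intrinsics'];v,u=np.nonzero(mask&(d>0));z=d[v,u]
    P=np.c_[(u-K[0,2])/K[0,0]*z,-(v-K[1,2])/K[1,1]*z,-z,np.ones(len(z))]
    return (P@np.linalg.inv(c['world_to_cam']).T)[:,:3]
E
python3 - <<'E'
from h import *
for n in('scene','top'):
    im,d=grab(n,n+'0.png'); c=calibration(n); print(c, im.shape)
    np.savez(n+'0.npz',im=im,d=d)
print(observe())
E
```

```text
pics
{'intrinsics': array([[384.03153795,   0.        , 325.34382467],
       [  0.        , 384.03153795, 200.63726035],
       [  0.        ,   0.        ,   1.        ]]), 'world_to_cam': array([[-0.75957682,  0.65033767, -0.01019658,  0.36962095],
       [-0.38731045, -0.43966254,  0.81036255,  0.09903312],
       [ 0.52252624,  0.61948185,  0.58584005, -1.45382533],
       [ 0.        ,  0.        ,  0.        ,  1.        ]])} (400, 640, 3)
{'intrinsics': array([[361.50788761,   0.        , 319.21475393],
       [  0.        , 361.50788761, 200.32822204],
       [  0.        ,   0.        ,   1.        ]]), 'world_to_cam': array([[-0.00194992, -0.99986689, -0.01619883,  0.02102906],
       [ 0.98554209, -0.00466589,  0.16936652, -0.49027216],
       [-0.16941956, -0.01563437,  0.98542   , -1.07008141],
       [ 0.        ,  0.        ,  0.        ,  1.        ]])} (400, 640, 3)
{'time': 0.1, 'qpos': array([ 1.00800543e+00,  3.42661484e-01,  1.52488486e+00,  1.71412661e-05,
        1.27539849e+00, -1.45992414e-01]), 'qvel': array([-0.00094611, -0.00300198, -0.00098531, -0.00011669,  0.00188635,
       -0.00226595]), 'joint_efforts': array([ 1.49301395e-03, -4.32006884e+01, -2.44693208e+01,  7.20381830e-02,
        5.26355300e-02, -1.54332389e-05]), 'tool_pos': array([0.21230862, 0.47974936, 0.20582288]), 'tool_rot': array([-3.14025724e+00, -2.12926104e-04,  2.72478902e+00]), 'contact_force': array([-0.1717797 , -0.72881153,  0.6261614 ]), 'torque': array([-0.0077568 , -0.0280823 , -0.00095329]), 'grip_force': 0.0, 'opening': 0.0913557474117925}
```

View pics/scene0.png

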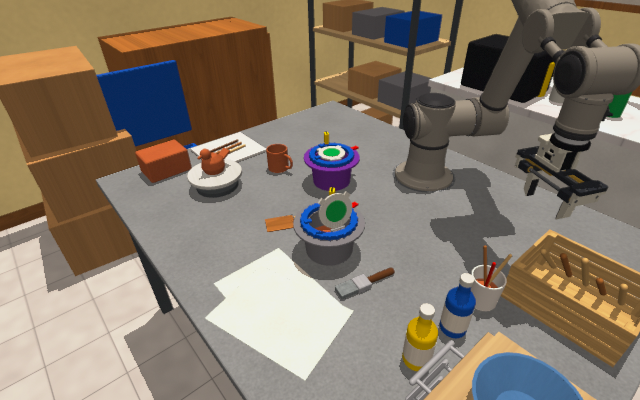

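View pics/top0.png

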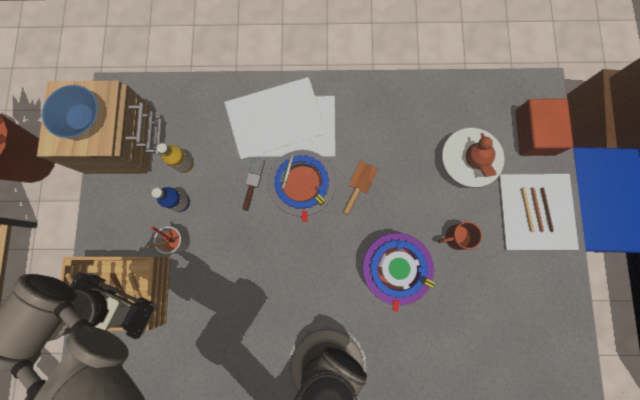

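The keeper is at about (302,183) in top and (330,225) in scene. Its lid stands open at about (288,172) in top, the lug is at (320,199) and the red mark at (304,215). The purple look-alike is at (399,268).

```bash
cat > m.py <<'E'
from h import *
def ray(n,uv):
    c=calibration(n);K=c['intrinsics'];W=np.linalg.inv(c['world_to_cam'])
    d=np.array([(uv[0]-K[0,2])/K[0,0],-(uv[1]-K[1,2])/K[1,1],-1.])
    return W[:3,3],W[:3,:3]@d
def onz(n,uv,z):
    o,d=ray(n,uv); return o+d*(z-o[2])/d[2]
def tri(a,b):
    (o1,d1),(o2,d2)=a,b
    s=np.linalg.lstsq(np.c_[d1,-d2],o2-o1,rcond=None)[0]
    p,q=o1+s[0]*d1,o2+s[1]*d2; return (p+q)/2,np.linalg.norm(p-q)
R={'red':((0,150,90),(4,255,255)),'yellow':((22,150,90),(35,255,255)),'green':((50,120,60),(85,255,255)),'blue':((105,150,60),(122,255,255))}
def blobs(im,col,roi):
    x0,y0,x1,y1=roi;m=cv2.inRange(cv2.cvtColor(im,cv2.COLOR_RGB2HSV),*map(np.array,R[col]))
    k=np.zeros_like(m);k[y0:y1,x0:x1]=m[y0:y1,x0:x1];return k
ROI={'top':(265,145,340,225),'scene':(285,183,370,262)}
E
python3 - <<'E'
from m import *
for n in ROI:
    z=np.load(n+'0.npz');im,d=z['im'],z['d']
    for c in R:
        m=blobs(im,c,ROI[n]);nn,_,st,ce=cv2.connectedComponentsWithStats(m)
        for i in range(1,nn):
            if st[i,4]>5:
                P=pts(n,d,_==i)
                print(n,c,st[i],ce[i].round(1),'med',np.median(P,0).round(3),'min',P.min(0).round(3),'max',P.max(0).round(3))
# ring plane
z=np.load('top0.npz');P=pts('top',z['d'],blobs(z['im'],'blue',ROI['top'])>0)
P=P[(abs(P[:,2]-np.median(P[:,2]))<.006)]
A=np.c_[2*P[:,:2],np.ones(len(P))];s=np.linalg.lstsq(A,(P[:,:2]**2).sum(1),rcond=None)[0]
r=np.hypot(*(P[:,:2]-s[:2]).T);print('ring',s[:2],r.min(),r.max(),r.mean(),P[:,2].mean())
for n in ROI:
    im=np.load(n+'0.npz')['im'];x0,y0,x1,y1=ROI[n]
    c=cv2.resize(im[y0:y1,x0:x1],None,fx=7,fy=7,interpolation=cv2.INTER_CUBIC)[:560]
    cv2.imwrite('pics/c_%s.png'%n,c[:,:,::-1])
a,b=[cv2.imread('pics/c_%s.png'%n) for n in ROI];h=min(len(a),len(b));cv2.imwrite('pics/c.png',cv2.resize(np.hstack([a[:h],b[:h]]),(800,400)))
E
```

```text
top red [302 211   5  10  46] [304.1 215.5] med [0.435 0.062 0.107] min [0.422 0.056 0.104] max [0.448 0.068 0.111]
top yellow [316 196   8   8  24] [319.3 199.8] med [0.471 0.018 0.157] min [0.463 0.007 0.153] max [0.483 0.026 0.161]
top blue [293 156  35  40 308] [315.2 170.7] med [0.576 0.019 0.118] min [ 0.493 -0.004  0.113] max [0.61  0.095 0.128]
top blue [275 160  41  48 359] [289.6 191.5] med [0.485 0.116 0.118] min [0.458 0.03  0.112] max [0.599 0.147 0.123]
scene red [352 202   6   6  26] [354.  204.3] med [0.432 0.069 0.108] min [0.422 0.059 0.105] max [0.446 0.073 0.11 ]
scene yellow [329 187   6   8  34] [331.4 190.7] med [0.482 0.024 0.157] min [0.468 0.01  0.148] max [0.491 0.032 0.161]
scene green [326 201  20  21 327] [335.6 210.8] med [0.548 0.115 0.17 ] min [0.521 0.105 0.141] max [0.576 0.125 0.199]
scene blue [300 203  58  37 731] [325.7 225.1] med [0.572 0.107 0.118] min [ 0.463 -0.003  0.049] max [0.618 0.156 0.127]
ring [0.53406091 0.07127387] 0.0535043866202662 0.07778465118458609 0.06913237335431047 0.11798856856287504
```

View pics/c.png

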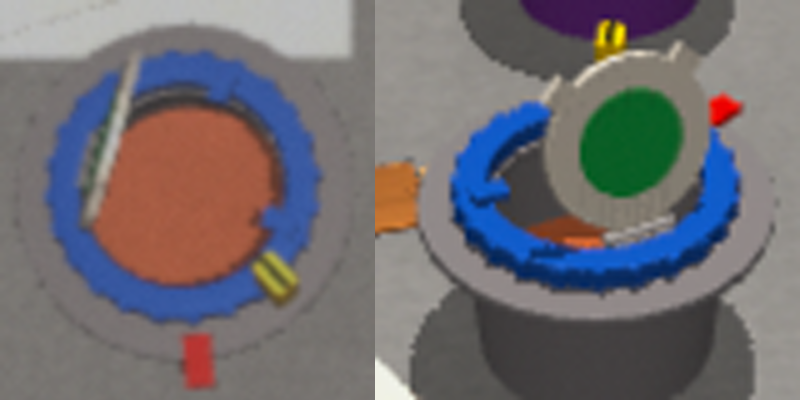

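The lid's green outer face points toward the tub's +y side. The lug is roughly 36° short of the mark, and the tub yaw is about -15°. I'll lift first, then travel to behind the lid.

{"fn": "send_rows", "kwargs": {"targets": [[0, 0, 0, 0.04, 0], [0.0, 0.034, -0.0325, 0, -0.141], [0, 0.034, -0.0325, 0, -0.141], [0, 0.034, -0.0325, 0, -0.141], [0, 0.034, -0.0325, 0, -0.141]], "grip_force": 20}}

```text
time: 0.6
tool_pos: [0.3493, 0.3487, 0.2462]
tool_rot: [-3.141, 0.0, 2.156]
contact_force: [0.4, 0.1, 0.3]
opening: 0.0565
grip_force: 0.0
```

```bash
python3 - <<'E'
from m import *
S={n:np.load(n+'0.npz') for n in ROI}
def cen(n,c):
    m=blobs(S[n]['im'],c,ROI[n]);k=cv2.morphologyEx(m,cv2.MORPH_CLOSE,np.ones((3,3)));return np.argwhere(k)[:,::-1].mean(0)
for c in('red','yellow'):
    a,b=cen('top',c),cen('scene',c);print(c,tri(ray('top',a),ray('scene',b)),onz('top',a,.108),onz('top',a,.157))
m=cv2.erode(blobs(S['scene']['im'],'green',ROI['scene']),np.ones((3,3)))
P=pts('scene',S['scene']['d'],m>0);c=P.mean(0);n=np.linalg.svd(P-c,full_matrices=False)[2][2];n*=np.sign(n[1]);print('green',c,n,'tilt from up',np.degrees(np.arccos(n[2])),'az',np.degrees(np.arctan2(n[1],n[0])))
E
```

```text
red (array([0.43311548, 0.0640645 , 0.10676983]), np.float64(0.005748297901430088)) [0.4349192  0.06188918 0.108     ] [0.42859174 0.0590401  0.157     ]
yellow (array([0.47460558, 0.01634308, 0.1490034 ]), np.float64(0.001256483164584738)) [0.48129829 0.01740125 0.108     ] [0.47276414 0.01666888 0.157     ]
green [0.54811566 0.11550419 0.17000842] [0.24406032 0.9479541  0.20449348] tilt from up 78.20015043806099 az 75.56218108524541
```

{"fn": "send_rows", "kwargs": {"targets": [[0, 0.0345, -0.0323, 0, -0.14], [0, 0.0345, -0.0323, 0, -0.14], [0, 0.0345, -0.0323, 0, -0.14], [0, 0.0345, -0.0323, 0, -0.14], [0, 0.0345, -0.0323, 0, -0.14]]}}

```text
time: 1.1
tool_pos: [0.522, 0.187, 0.2461]
tool_rot: [-3.141, 0.0, 1.455]
contact_force: [0.6, 0.5, -0.4]
opening: 0.0164
grip_force: 0.0
```

{"fn": "send_rows", "kwargs": {"targets": [[0, 0.0345, -0.0323, 0, -0.14], [0, 0, 0, -0.02, 0], [0, 0, 0, -0.04, 0], [0, 0, 0, 0, 0]]}}

```text
time: 1.5
tool_pos: [0.5523, 0.1553, 0.1811]
tool_rot: [-3.131, 0.004, 1.32]
contact_force: [-0.7, 0.6, -0.5]
opening: 0.0003
grip_force: 0.0
```

{"fn": "send_rows", "kwargs": {"targets": [[0, -0.0063, -0.0242, 0.002, 0], [0, -0.0053, -0.0203, 0.002, 0], [0, -0.0025, -0.0097, -0.004, 0], [0, -0.0023, -0.0087, -0.005, 0], [0, 0, 0, 0, 0]]}}

```text
time: 2.0
tool_pos: [0.5388, 0.0929, 0.1812]
tool_rot: [-3.141, 0.0, 1.32]
contact_force: [-1.1, -0.1, 0.1]
opening: 0.0008
grip_force: 0.0
```

```bash
python3 - <<'E'
from m import *
im,d=grab('scene','s1.png')
m=cv2.erode(blobs(im,'green',(285,183,370,262)),np.ones((2,2)))
P=pts('scene',d,m>0);c=P.mean(0);n=np.linalg.svd(P-c,full_matrices=False)[2][2];n*=np.sign(n[2]);print(len(P),c,n)
print(observe()['contact_force'],observe()['tool_pos'])
E
```

```text
311 [0.54379983 0.10350884 0.16393191] [0.22397626 0.84716241 0.48181998]
[ 0.52785695 -0.01967846  0.82644597] [0.53894578 0.09337108 0.1813384 ]
```

{"fn": "send_rows", "kwargs": {"targets": [[0, -0.002, -0.0077, -0.009, 0], [0, -0.0019, -0.0073, -0.01, 0], [0, -0.0013, -0.0048, -0.01, 0], [0, -0.0014, -0.0053, -0.009, 0], [0, 0, 0, 0, 0]]}}

```text
time: 2.55
tool_pos: [0.5313, 0.0676, 0.1416]
tool_rot: [-3.138, 0.001, 1.32]
contact_force: [-0.8, 0.8, 0.2]
opening: 0.0001
grip_force: 0.0
```

{"fn": "send_rows", "kwargs": {"targets": [[0, -0.0006, -0.0024, -0.008, 0], [0, -0.0005, -0.002, -0.006, 0], [0, 0, 0, -0.003, 0], [0, 0, 0, 0, 0]]}}

```text
time: 2.95
tool_pos: [0.5311, 0.0639, 0.1259]
tool_rot: [-3.141, 0.0, 1.321]
contact_force: [0.4, -0.8, 1.0]
opening: 0.0005
grip_force: 0.0
```

Creep down until it presses.

{"fn": "send_rows", "kwargs": {"targets": [[0, 0, 0, -0.0015, 0], [0, 0, 0, -0.0015, 0], [0, 0, 0, 0, 0]]}}

```text
time: 3.25
tool_pos: [0.5315, 0.0639, 0.1235]
tool_rot: [3.141, -0.0, 1.321]
contact_force: [0.1, -0.2, 0.7]
opening: 0.0003
grip_force: 0.3
```

{"fn": "send_rows", "kwargs": {"targets": [[0, 0, 0, -0.001, 0], [0, 0, 0, -0.001, 0], [0, 0, 0, 0, 0]]}}

```text
time: 3.55
tool_pos: [0.5315, 0.0639, 0.1214]
tool_rot: [3.141, 0.0, 1.321]
contact_force: [0.3, -0.8, 1.6]
opening: 0.0002
grip_force: 0.3
```

{"fn": "send_rows", "kwargs": {"targets": [[0, 0, 0, -0.001, 0], [0, 0, 0, -0.001, 0], [0, 0, 0, 0, 0]]}}

```text
time: 3.85
tool_pos: [0.5314, 0.0639, 0.1193]
tool_rot: [-3.142, 0.0, 1.321]
contact_force: [0.1, -0.4, 0.5]
opening: 0.0005
grip_force: 0.3
```

{"fn": "send_rows", "kwargs": {"targets": [[0, 0, 0, -0.001, 0], [0, 0, 0, 0, 0]]}}

```text
time: 4.05
tool_pos: [0.5314, 0.0639, 0.1183]
tool_rot: [-3.142, 0.0, 1.321]
contact_force: [0.4, 0.3, 1.1]
opening: 0.0006
grip_force: 0.3
```

```bash
python3 - <<'E'
from m import *
im,d=grab('scene')
c=im[160:260,270:390];cv2.imwrite('pics/s2.png',cv2.resize(c,None,fx=5,fy=5,interpolation=cv2.INTER_CUBIC)[:,:,::-1])
h=cv2.cvtColor(im,cv2.COLOR_RGB2HSV);P=pts('scene',d,(blobs(im,'green',(285,183,370,262))>0))
print(len(P),np.median(P,0))
n=np.linalg.svd(P-P.mean(0),full_matrices=False)[2][2];print(n)
E
```

```text
223 [0.54176839 0.08108708 0.13283638]
[-0.05168109 -0.2350843  -0.97060004]
```

View pics/s2.png

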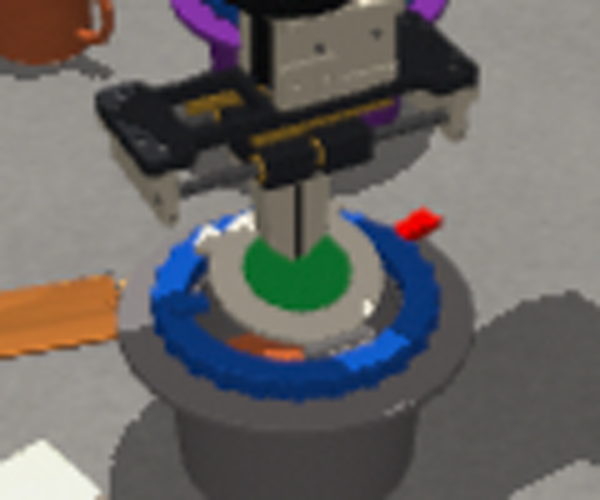

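```bash
python3 - <<'E'
from m import *
print(observe()['tool_pos'],observe()['contact_force'])
im,d=grab('scene')
def P(n,u,v): 
    m=np.zeros((400,640),bool);m[v,u]=1;return pts(n,d,m).round(4)
for v in range(196,234,2): print(v,[ (im[v,u].tolist(),P('scene',u,v).tolist()) for u in (330,)])
E
```

```text
[0.53141528 0.06390387 0.11836441] [0.19125489 0.28861379 0.33489132]
196 [([71, 68, 61], [[0.5319, 0.0748, 0.1878]])]
198 [([77, 72, 65], [[0.5319, 0.0748, 0.1813]])]
200 [([76, 72, 64], [[0.5307, 0.0734, 0.1734]])]
202 [([77, 72, 64], [[0.5344, 0.0777, 0.1709]])]
204 [([76, 72, 63], [[0.5306, 0.0732, 0.1599]])]
206 [([76, 72, 64], [[0.5315, 0.0743, 0.1542]])]
208 [([77, 72, 64], [[0.5327, 0.0756, 0.1487]])]
210 [([71, 72, 61], [[0.5315, 0.0742, 0.1405]])]
212 [([16, 107, 44], [[0.5327, 0.0756, 0.1351]])]
214 [([14, 108, 43], [[0.5375, 0.081, 0.1338]])]
216 [([12, 107, 43], [[0.5424, 0.0866, 0.1327]])]
218 [([12, 107, 42], [[0.5457, 0.0904, 0.1298]])]
220 [([15, 107, 44], [[0.5508, 0.0962, 0.1291]])]
222 [([85, 113, 81], [[0.5537, 0.0995, 0.1258]])]
224 [([151, 143, 131], [[0.5596, 0.1063, 0.1263]])]
226 [([151, 143, 130], [[0.5632, 0.1104, 0.1239]])]
228 [([129, 122, 111], [[0.5621, 0.1091, 0.1156]])]
230 [([139, 90, 70], [[0.505, 0.0433, 0.0348]])]
232 [([62, 58, 111], [[0.5736, 0.1223, 0.1165]])]
```

```bash
python3 - <<'E'
from m import *
z=np.load('scene0.npz');m=np.zeros((400,640),bool);m[150:225,510:610]=1
P=pts('scene',z['d'],m)
T=np.array([.2123,.4797,.2058])
q=P-T; k=(np.hypot(q[:,0],q[:,1])<.09)&(q[:,2]>-.06)&(q[:,2]<.1)
P=q[k];o=np.argsort(P[:,2]);print(P[o[:25]].round(4));print(np.histogram(P[:,2],bins=np.arange(-.06,.1,.01)))
E
```

```text
[[ 0.0285  0.04    0.0203]
 [-0.01   -0.047   0.0206]
 [-0.0152 -0.0421  0.0208]
 [-0.011  -0.0452  0.0211]
 [-0.0253 -0.0372  0.0217]
 [-0.0225 -0.0386  0.0222]
 [-0.0113 -0.0482  0.0224]
 [-0.02   -0.04    0.0227]
 [-0.0138 -0.0446  0.0231]
 [ 0.0313  0.0425  0.0232]
 [-0.0093 -0.0425  0.0233]
 [-0.0076 -0.0492  0.0236]
 [ 0.0289  0.0457  0.0239]
 [ 0.0286  0.0411  0.0239]
 [ 0.031   0.0443  0.0241]
 [-0.0156 -0.0408  0.0243]
 [-0.0248 -0.0379  0.0246]
 [-0.0098 -0.0507  0.0247]
 [-0.0127 -0.0421  0.0249]
 [-0.0082 -0.0451  0.0254]
 [ 0.0278  0.0401  0.0258]
 [-0.0188 -0.0404  0.026 ]
 [-0.0107 -0.0518  0.0268]
 [-0.0272 -0.0372  0.0268]
 [-0.0082 -0.048   0.0269]]
(array([ 0,  0,  0,  0,  0,  0,  0,  0, 46, 80, 90, 99, 91, 35, 41]), array([-6.00000000e-02, -5.00000000e-02, -4.00000000e-02, -3.00000000e-02,
       -2.00000000e-02, -1.00000000e-02,  1.38777878e-17,  1.00000000e-02,
        2.00000000e-02,  3.00000000e-02,  4.00000000e-02,  5.00000000e-02,
        6.00000000e-02,  7.00000000e-02,  8.00000000e-02,  9.00000000e-02]))
```

The fingertips appear to sit about 18 mm short of the stated TCP, so the lid is still about 14° open. I'll keep going down while watching the force.

{"fn": "send_rows", "kwargs": {"targets": [[0, -0.0005, -0.002, -0.003, 0], [0, 0, 0, -0.003, 0], [0, 0, 0, -0.002, 0], [0, 0, 0, 0, 0]]}}

```text
time: 4.55
tool_pos: [0.5306, 0.0618, 0.11]
tool_rot: [-3.141, 0.0, 1.321]
contact_force: [-0.2, -0.7, -0.2]
opening: 0.0006
grip_force: 0.0
```

{"fn": "send_rows", "kwargs": {"targets": [[0, 0, 0, -0.0015, 0], [0, 0, 0, -0.0015, 0], [0, 0, 0, 0, 0]]}}

```text
time: 4.85
tool_pos: [0.5309, 0.0619, 0.1072]
tool_rot: [-3.141, 0.0, 1.321]
contact_force: [0.1, 1.0, 0.9]
opening: 0.0007
grip_force: 0.1
```

```bash
cat > lid.py <<'E'
from m import *
print(observe()['tool_pos'],observe()['contact_force'])
im,d=grab('scene')
P=pts('scene',d,(blobs(im,'green',(285,183,370,262))>0));n=np.linalg.svd(P-P.mean(0),full_matrices=False)[2][2]
print(len(P),np.median(P,0),n,np.degrees(np.arccos(abs(n[2]))))
E
python3 lid.py
```

```text
[0.53086066 0.06186249 0.10723706] [0.05198164 1.01110002 0.93644541]
189 [0.54280386 0.08039966 0.12565211] [0.02912523 0.07790143 0.99653554] 4.77068469846989
```

{"fn": "send_rows", "kwargs": {"targets": [[0, 0, 0, -0.0015, 0], [0, 0, 0, -0.0015, 0], [0, 0, 0, -0.001, 0], [0, 0, 0, 0, 0]]}}

```text
time: 5.3
tool_pos: [0.5309, 0.0619, 0.1033]
tool_rot: [-3.141, 0.0, 1.321]
contact_force: [-0.4, -0.1, 0.4]
opening: 0.0001
grip_force: 0.0
```

{"fn": "send_rows", "kwargs": {"targets": [[0, 0, 0, -0.001, 0], [0, 0, 0, 0, 0]]}}

```text
time: 5.5
tool_pos: [0.5309, 0.0619, 0.1023]
tool_rot: [3.142, 0.0, 1.321]
contact_force: [-0.3, -0.1, -0.2]
opening: 0.0001
grip_force: 0.1
```

```bash
python3 lid.py
```

```text
[0.53091696 0.06188327 0.10234493] [-0.34209417 -0.0848778  -0.22612609]
165 [0.54323164 0.07975956 0.12281447] [-0.00179902 -0.0105885  -0.99994232] 0.6153821097469401
```

{"fn": "send_rows", "kwargs": {"targets": [[0, 0, 0, -0.001, 0], [0, 0, 0, 0, 0]]}}

```text
time: 5.75
tool_pos: [0.5309, 0.0619, 0.1014]
tool_rot: [3.142, -0.0, 1.321]
contact_force: [0.1, -0.3, 0.0]
opening: 0.0005
grip_force: 0.1
```

{"fn": "send_rows", "kwargs": {"targets": [[0, 0, 0, -0.001, 0], [0, 0, 0, 0, 0]]}}

```text
time: 5.95
tool_pos: [0.5309, 0.0619, 0.1003]
tool_rot: [3.142, 0.0, 1.321]
contact_force: [-0.1, 0.1, 0.5]
opening: 0.0007
grip_force: 0.0
```

{"fn": "send_rows", "kwargs": {"targets": [[0, 0, 0, -0.001, 0], [0, 0, 0, 0, 0]]}}

```text
time: 6.15
tool_pos: [0.531, 0.0619, 0.0999]
tool_rot: [3.141, -0.0, 1.321]
contact_force: [-1.5, -0.9, 4.4]
opening: 0.0006
grip_force: 2.3
```

{"fn": "send_rows", "kwargs": {"targets": [[0, 0, 0, -0.001, 0], [0, 0, 0, 0, 0]]}}

```text
time: 6.35
tool_pos: [0.5311, 0.0619, 0.0998]
tool_rot: [3.14, -0.0, 1.321]
contact_force: [-4.2, -1.0, 10.9]
opening: 0.0004
grip_force: 5.6
```

```bash
python3 lid.py; python3 - <<'E'
from m import *
im,d=grab('scene')
c=im[160:260,270:390];cv2.imwrite('pics/s3.png',cv2.resize(c,None,fx=5,fy=5,interpolation=cv2.INTER_CUBIC)[:,:,::-1])
for v in range(200,220,2):
    m=np.zeros((400,640),bool);m[v,330]=1;print(v,pts('scene',d,m).round(4))
E
```

```text
[0.53105958 0.06189131 0.09975624] [-4.15128684 -0.97875771 10.9169782 ]
168 [0.54304688 0.0801935  0.12106597] [-4.18495914e-03  1.39476102e-04  9.99991233e-01] 0.23991432847419322
200 [[0.5509 0.0967 0.1956]]
202 [[0.5311 0.0738 0.1672]]
204 [[0.5315 0.0743 0.161 ]]
206 [[0.5309 0.0736 0.1535]]
208 [[0.532  0.0748 0.148 ]]
210 [[0.5305 0.073  0.1394]]
212 [[0.5325 0.0752 0.1348]]
214 [[0.5327 0.0754 0.128 ]]
216 [[0.5334 0.0762 0.1219]]
218 [[0.5394 0.0831 0.1222]]
```

View pics/s3.png

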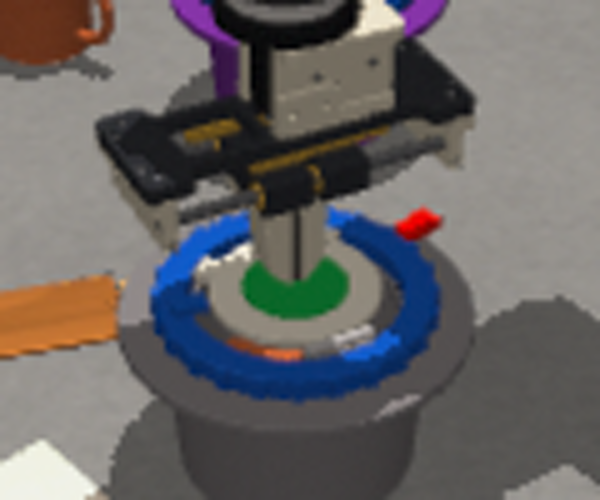

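The lid lies flat (0.2°) and presses firmly at 11 N, so it is home. Next I'll lift, turn and move over the lug.

{"fn": "send_rows", "kwargs": {"targets": [[0, 0, 0, 0.04, 0], [0.6, 0, 0, 0.04, 0], [0.6, -0.019, -0.015, 0.02, -0.145], [0.6, -0.019, -0.015, 0, -0.145], [0.6, -0.019, -0.0155, 0, -0.145]]}}

```text
time: 6.95
tool_pos: [0.4736, 0.0161, 0.1991]
tool_rot: [3.14, -0.001, 0.88]
contact_force: [0.6, 0.4, -0.7]
opening: 0.0279
grip_force: 0.0
```

{"fn": "send_rows", "kwargs": {"targets": [[0.6, 0, 0, 0, -0.146], [0.6, 0, 0, 0, 0], [0.6, 0, 0, 0, 0]]}}

```text
time: 7.25
tool_pos: [0.4741, 0.0165, 0.1984]
tool_rot: [3.141, -0.0, 0.744]
contact_force: [0.8, 0.1, 0.0]
opening: 0.0518
grip_force: 0.0
```

```bash
python3 lid.py; python3 - <<'E'
from m import *
print(observe()['tool_pos'],observe()['tool_rot'])
c=calibration('wrist');print(c['hand_eye'].round(4),c['intrinsics'].round(1))
im,d=grab('wrist','w1.png');np.savez('w1.npz',im=im,d=d)
E
```

```text
[0.4741427  0.0164695  0.19844206] [0.80102471 0.07721161 0.00417253]
219 [0.53830441 0.07489883 0.12127422] [ 1.15604534e-02  1.11130561e-07 -9.99933176e-01] 0.6623799438079115
[0.47417564 0.01657238 0.19836297] [ 3.14152794e+00 -7.69908718e-05  7.43633097e-01]
[[ 1.300e-03  9.575e-01  2.885e-01  7.840e-02]
 [ 1.000e+00 -1.000e-03 -1.100e-03  4.000e-04]
 [-8.000e-04  2.885e-01 -9.575e-01 -1.782e-01]
 [ 0.000e+00  0.000e+00  0.000e+00  1.000e+00]] [[285.2   0.  320.6]
 [  0.  285.2 201.5]
 [  0.    0.    1. ]]
```

View pics/w1.png

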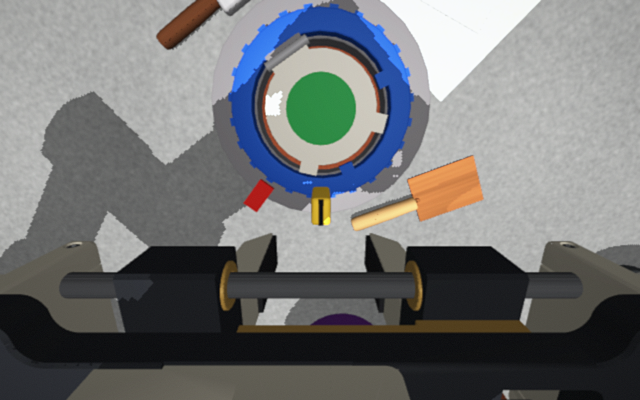

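Wrist view: the lid is shut with the green disc at (321,108), the lug at (321,205) and the red mark at (258,195). The fingers straddle the lug line.

```bash
cat > w.py <<'E'
from m import *
from scipy.spatial.transform import Rotation as Ro
R['yellow']=((20,120,60),(35,255,255))
def W(s,hand,n,roi):
    c=calibration('wrist');K=c['intrinsics'];T=np.eye(4);T[:3,:3]=Ro.from_euler('xyz',s['tool_rot']).as_matrix();T[:3,3]=s['tool_pos'];return T@c['hand_eye'],K
def wpt(s,uv,z):
    T,K=W(s,0,0,0);d=T[:3,:3]@np.array([(uv[0]-K[0,2])/K[0,0],-(uv[1]-K[1,2])/K[1,1],-1]);o=T[:3,3];return o+d*(z-o[2])/d[2]
def wdep(s,d,m):
    T,K=W(s,0,0,0);v,u=np.nonzero((m>0)&(d>0));z=d[v,u];return np.c_[(u-K[0,2])/K[0,0]*z,-(v-K[1,2])/K[1,1]*z,-z]@T[:3,:3].T+T[:3,3]
def look(s,im,d,roi=(180,20,400,245)):
    out={}
    for c,z in(('green',.121),('red',.108),('yellow',.158)):
        m=blobs(im,c,roi);m=cv2.morphologyEx(m,cv2.MORPH_CLOSE,np.ones((7,7)))
        n,l,st,ce=cv2.connectedComponentsWithStats(m);i=1+st[1:,4].argmax()
        P=wdep(s,d,cv2.erode((l==i).astype(np.uint8),np.ones((3,3))));zt=np.percentile(P[:,2],90)
        top=P[P[:,2]>zt-.004];mid=(top[:,:2].min(0)+top[:,:2].max(0))/2
        out[c]=top[:,:2].mean(0);print(c,st[i],ce[i].round(1),'ztop',zt.round(4),'dep mean',out[c].round(4),'ray',wpt(s,ce[i],z)[:2].round(4))
    g=out['green'];A=[np.degrees(np.arctan2(*(out[k]-g)[::-1]))%360 for k in('red','yellow')]
    print('ang mark,lug',A,'diff',A[1]-A[0],'rad',np.linalg.norm(out['red']-g),np.linalg.norm(out['yellow']-g))
if __name__=='__main__':
    s=observe();im,d=grab('wrist');look(s,im,d)
E
python3 w.py
```

```text
green [ 287   72   68   73 3901] [320.6 108. ] ztop 0.1218 dep mean [0.5367 0.0733] ray [0.5368 0.0734]
red [244 180  30  31 470] [258.4 195.1] ztop 0.1088 dep mean [0.4364 0.0635] ray [0.4365 0.0636]
yellow [311 187  20  38 659] [320.5 206. ] ztop 0.1592 dep mean [0.4784 0.0198] ray [0.481  0.0222]
ang mark,lug [np.float64(185.55328794885645), np.float64(222.56110514471231)] diff 37.007817195855864 rad 0.10077633680278697 0.0791036878057411
```

{"fn": "send_rows", "kwargs": {"targets": [[0.6, 0.002, 0.002, -0.04, 0], [0.6, 0, 0, -0.03, 0], [0.6, 0, 0, -0.018, 0], [0.6, 0, 0, 0, 0]]}}

```text
time: 7.8
tool_pos: [0.4743, 0.0188, 0.108]
tool_rot: [-3.137, 0.004, 0.742]
contact_force: [0.4, -0.7, 1.0]
opening: 0.0548
grip_force: 0.0
```

{"fn": "send_rows", "kwargs": {"targets": [[0.1, 0, 0, 0, 0], [0.1, 0, 0, 0, 0], [0.1, 0, 0, 0, 0], [0.1, 0, 0, 0, 0], [0.1, 0, 0, 0, 0]], "grip_force": 10}}

```text
time: 8.3
tool_pos: [0.4762, 0.0184, 0.111]
tool_rot: [3.141, -0.001, 0.74]
contact_force: [0.7, -0.4, 0.5]
opening: 0.0197
grip_force: 0.0
```

{"fn": "send_rows", "kwargs": {"targets": [[0.05, 0, 0, 0, 0], [0.05, 0, 0, 0, 0], [0.05, 0, 0, 0, 0]]}}

```text
time: 8.6
tool_pos: [0.4761, 0.0184, 0.1108]
tool_rot: [3.141, -0.0, 0.74]
contact_force: [-1.8, 0.5, 4.1]
opening: 0.0158
grip_force: 10.0
```

```bash
python3 - <<'E'
import numpy as np
c=np.array([.5365,.073]);p=np.array([.4762,.0184]);r=p-c
for a in range(0,38,6): 
    t=np.radians(-a);q=c+np.array([[np.cos(t),-np.sin(t)],[np.sin(t),np.cos(t)]])@r;print(a,(q-p).round(4));p0=q
E
```

```text
0 [0. 0.]
6 [-0.0054  0.0066]
12 [-0.01    0.0137]
18 [-0.0139  0.0213]
24 [-0.017   0.0292]
30 [-0.0192  0.0375]
36 [-0.0206  0.0459]
```

{"fn": "send_rows", "kwargs": {"targets": [[0.05, -0.0054, 0.0066, 0, -0.105], [0.05, -0.0046, 0.0071, 0, -0.105], [0.05, -0.0039, 0.0076, 0, -0.105], [0.05, -0.0031, 0.0079, 0, -0.105], [0.05, 0, 0, 0, 0]]}}

```text
time: 9.1
tool_pos: [0.4588, 0.0481, 0.1108]
tool_rot: [3.141, -0.0, 0.319]
contact_force: [-0.9, -1.3, 4.7]
opening: 0.0159
grip_force: 10.0
```

{"fn": "send_rows", "kwargs": {"targets": [[0.05, -0.0022, 0.0083, 0, -0.105], [0.05, 0, 0, 0, 0], [0.05, 0, 0, 0, 0]]}}

```text
time: 9.4
tool_pos: [0.4567, 0.0558, 0.1108]
tool_rot: [-3.142, 0.0, 0.218]
contact_force: [-1.8, -0.0, 6.0]
opening: 0.0163
grip_force: 10.0
```

```bash
python3 - <<'E'
from m import *
s=observe();print(s['tool_pos'],s['tool_rot'],s['contact_force'])
im,d=grab('wrist','w2.png')
E
```

```text
[0.45671243 0.05581655 0.11075424] [-3.14153230e+00  3.39880660e-05  2.17684567e-01] [-1.82393559 -0.04057955  6.03220371]
```

View pics/w2.png

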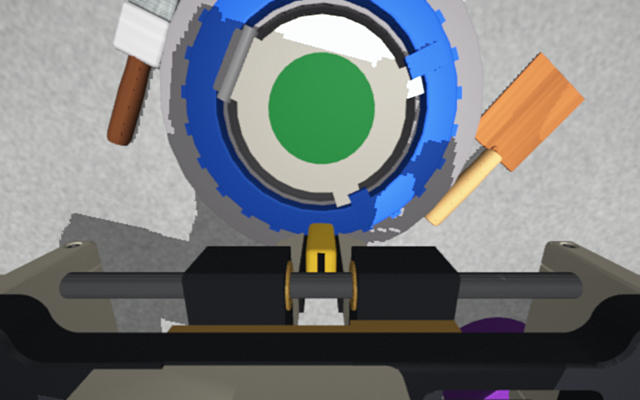

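The ring turns with the gripped lug, seen at (321,250). About 7° remain, so I'll go 6.3° and then measure.

{"fn": "send_rows", "kwargs": {"targets": [[0.05, -0.0009, 0.0045, 0, -0.055], [0.05, -0.0006, 0.0043, 0, -0.055], [0.05, 0, 0, 0, 0], [0.05, 0, 0, 0, 0]]}}

```text
time: 9.85
tool_pos: [0.4553, 0.0646, 0.1107]
tool_rot: [-3.141, -0.0, 0.108]
contact_force: [-2.4, 1.3, 5.3]
opening: 0.0159
grip_force: 10.0
```

{"fn": "send_rows", "kwargs": {"targets": [[0.45, 0, 0, 0, 0], [0.45, 0, 0, 0, 0], [0.45, 0, 0, 0, 0], [0.45, 0, 0, 0.04, 0], [0.45, 0, 0, 0.048, 0]]}}

```text
time: 10.35
tool_pos: [0.4538, 0.0646, 0.1977]
tool_rot: [-3.141, 0.006, 0.105]
contact_force: [2.1, -0.1, 0.2]
opening: 0.0408
grip_force: 0.0
```

{"fn": "send_rows", "kwargs": {"targets": [[0.45, 0, 0, 0, 0], [0.45, 0, 0, 0, 0]]}}

```text
time: 10.55
tool_pos: [0.4557, 0.0646, 0.199]
tool_rot: [3.141, -0.002, 0.105]
contact_force: [0.0, -0.2, -1.0]
opening: 0.0412
grip_force: 0.0
```

```bash
python3 lid.py; python3 - <<'E'
from w import *
s=observe();print(s['tool_pos'],s['tool_rot'])
im,d=grab('wrist','w3.png');look(s,im,d)
E
```

```text
[0.45565154 0.06464835 0.19903279] [ 6.40412373e-05 -2.48508861e-01 -1.04908542e+00]
220 [0.53725758 0.07549373 0.12119075] [-0.0103719  -0.00821008  0.99991251] 0.7579342583258856
[0.4547846  0.06464606 0.1978846 ] [3.14157630e+00 7.20612981e-04 1.05190753e-01]
green [ 287   75   69   72 3889] [320.9 110.5] ztop 0.1218 dep mean [0.5369 0.0728] ray [0.5371 0.0728]
red [312 228  16   4  61] [319.4 229.4] ztop 0.109 dep mean [0.4232 0.0623] ray [0.4232 0.0622]
yellow [311 190  20  37 674] [320.8 208.4] ztop 0.1589 dep mean [0.4584 0.0645] ray [0.4619 0.065 ]
ang mark,lug [np.float64(185.2839145963779), np.float64(186.01399368069147)] diff 0.7300790843135587 rad 0.11418572651915765 0.07887647838838086
```

View pics/w3.png

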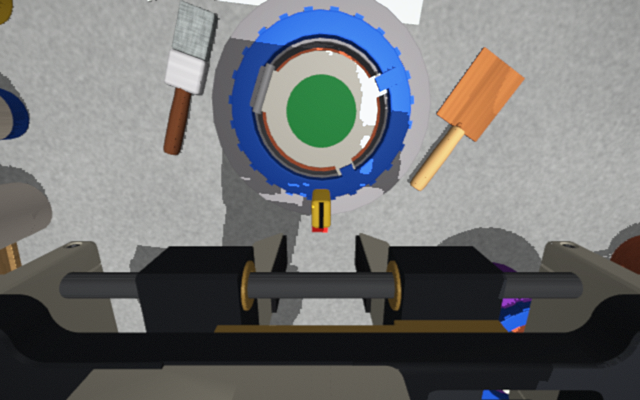

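The lug at (321,208) stands over the red mark at (320,230), within about 0.5° and on the short side. The lid is flat, so I'll raise clear and hand in.

{"fn": "send_rows", "kwargs": {"targets": [[0.45, 0, 0, 0.04, 0], [0.45, 0, 0, 0.02, 0], [0.45, 0, 0, 0, 0], [0.45, 0, 0, 0, 0]]}}

```text
time: 11.05
tool_pos: [0.4546, 0.0647, 0.2569]
tool_rot: [-3.141, 0.003, 0.105]
contact_force: [-0.7, 1.0, 0.4]
opening: 0.0412
grip_force: 0.0
```

```bash
python3 -c "
from cell import hand_in;print(hand_in())"
```

```text
the job is handed in; nothing more can be done
None
```

I closed the lid until it lay flat against a hard stop, turned the lock ring until the lug stood at the red mark (measured about 0.5° short, not past it), and handed the job in at about 11 s with the arm clear of everything.

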